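Close out the checking-fixture bench

TASK

Close out the checking-fixture bench: draw the sprung slide gauge out until its pointer stands at the set tab, hold it there still for a second, and let it back home. Hang every handled profile gauge by its bow handle on a hook of the gauge rack, one per hook, and stand every fallen locating post upright on its base on the open bench. Leave everything at rest, and the bin and the bottle where they are.

Things in the scene. Friction and masses are not known exactly. Their poses are not given: they have to be found in the camera images.
- rack: fixed aluminium gauge rack, empty at the start: foot plate 140 x 520 x 12 mm, two posts, one rail along y (20 mm deep, z 232 to 262 mm) with three equal twin-prong hooks 160 mm apart sticking out to -x, roughly towards the robot. Origin: under the foot plate's centre; x to the back, z up.
- hook0 (a point): seat of the left-most (+y) hook, axes as the rack's, 252 mm up: here lies the centre line of a seated handle bar. Hook: two steel prongs 10 mm thick, 30 mm either side in y; from the rail (front face 85 mm behind, +x) they fall 6 mm to here, then turn up to round tips 25 mm in front (-x). Tip tops 13 mm above this point, prong undersides 17 mm below. A bar may rest anywhere from tip to rail.
- hook1 (a point): seat of the middle hook, same as hook0; fingers can hold the middle of a handle bar between the two prongs
- hook2 (a point): seat of the right-most (-y) hook, same as hook0
- gauge0: steel profile gauge with two small blocks on its web and a black bow handle, 0.3 kg; may be absent. Starts upright on the table on its foot (50 mm in x, 124 in y, 10 thick); web 12 mm in x, 124 in y, up to 55 mm; above it the handle of 14 mm square bar: legs at y -55 and +55 mm, level grip bar along y. Origin: under the foot's centre, z up. Either way round is equal.
- grip0 (a point): middle of gauge0's grip bar, on its centre line, 122 mm above the gauge's origin, axes as the gauge's: bar along y. Opening under the bar 60 mm high, 96 mm wide. A hung gauge can swing on the bar.
- gauge1: steel profile gauge with a round boss on its web and a black bow handle, 0.3 kg; may be absent. Starts upright on the table on its foot (50 mm in x, 124 in y, 10 thick); web 12 mm in x, 124 in y, up to 55 mm; above it the handle of 14 mm square bar: legs at y -55 and +55 mm, level grip bar along y. Origin: under the foot's centre, z up. Either way round is equal.
- grip1 (a point): middle of gauge1's grip bar, on its centre line, 122 mm above the gauge's origin, axes as the gauge's: bar along y. Opening under the bar 60 mm high, 96 mm wide. A hung gauge can swing on the bar.
- gauge2: steel profile gauge with a narrow ledge on its web and a black bow handle, 0.3 kg; may be absent. Starts upright on the table on its foot (50 mm in x, 124 in y, 10 thick); web 12 mm in x, 124 in y, up to 55 mm; above it the handle of 14 mm square bar: legs at y -55 and +55 mm, level grip bar along y. Origin: under the foot's centre, z up. Either way round is equal.
- grip2 (a point): middle of gauge2's grip bar, on its centre line, 122 mm above the gauge's origin, axes as the gauge's: bar along y. Opening under the bar 60 mm high, 96 mm wide. A hung gauge can swing on the bar.
- post0: steel locating post, 0.4 kg; may be absent: column 44 x 44 mm, 100 mm tall, dark band at the base end, on the other end a round pin 18 mm thick, 26 mm long. Origin: centre of the column (50 mm from the base face); z runs from base to pin. Starts lying on a flat side (origin 22 mm up, z axis level), pin end roughly to the robot's right (within 35 degrees of -y).
- post1: steel locating post, 0.4 kg; may be absent: column 44 x 44 mm, 100 mm tall, dark band at the base end, on the other end a round pin 18 mm thick, 26 mm long. Origin: centre of the column (50 mm from the base face); z runs from base to pin. Starts lying on a flat side (origin 22 mm up, z axis level), pin end roughly to the robot's right (within 35 degrees of -y).
- slide_base: fixed grey housing of the sprung slide gauge, 130 x 60 mm, top 58 mm above the table. Origin: on the table under the middle of its front end, where the slide comes out; x runs from there back into the housing, so pulling is to -x (roughly towards the robot); z up.
- slide (a joint): how far the slide is drawn out, m: 0 home, at most 0.09. A spring pulls it home with 3.6 N at 0 plus 120 N per m; let go, it runs home by itself.
- slide_handle (a point): grip point of the slide's black T-handle: an upright plate 14 mm thick along the pull, 60 mm wide, z 26 to 96 mm, on a 12 mm rod 36 mm up. The point is in its middle at 78 mm height and travels with the slide; at home it is 75 mm in front (-x) of the housing. Take it from above, fingers closing along the pull.
- pointer (a point): pointer of the slide: thin dark upright blade in the slot on top of the housing, 66 mm up; travels with the slide
- tab: the set tab: thin bright steel blade, 3 mm in x, 20 mm in y, clamped on the housing's top beside the slot, 40 to 75 mm in front (-x) of the home pointer. Origin: on the slot's middle line (58 mm up), level along x with the blade; axes as the housing's. The pointer is at the tab when both have the same x along the housing.
- pin_bin: bystander: loose grey plastic bin 90 x 130 x 50 mm on the robot's right; origin under its centre
- bottle: bystander: loose white bottle, 60 mm thick, 120 mm tall, standing on the robot's left; origin under its centre
Mind the look-alikes: they are no part of the job. What is shaped like the gauge0 but blue or orange is not meant.

How it is judged (in metres and radians):
On the way:
1. the slide is held still with its pointer at the set tab (within 5 mm) for 0.6 s (x of pointer in the frame of tab between -0.005 and 0.005 m and velocity of joint slide between -0.02 and 0.02 m/s), for 0.6 s.
At the end, for the whole second after the job is handed in: Each gauge present hangs by its bar on a hook (within 30 mm of its middle, between tips and rail, at seat height -10/+18 mm, tilt under 0.3 rad, at rest); each post present stands on its base on the table (within 0.1 rad, at rest); the slide is home (within 6 mm) (((x of grip0 in the frame of hook0 between -0.03 and 0.075 m and y of grip0 in the frame of hook0 between -0.03 and 0.03 m and z of grip0 in the frame of hook0 between -0.01 and 0.018 m) or (x of grip0 in the frame of hook1 between -0.03 and 0.075 m and y of grip0 in the frame of hook1 between -0.03 and 0.03 m and z of grip0 in the frame of hook1 between -0.01 and 0.018 m) or (x of grip0 in the frame of hook2 between -0.03 and 0.075 m and y of grip0 in the frame of hook2 between -0.03 and 0.03 m and z of grip0 in the frame of hook2 between -0.01 and 0.018 m)) and ((x of grip1 in the frame of hook0 between -0.03 and 0.075 m and y of grip1 in the frame of hook0 between -0.03 and 0.03 m and z of grip1 in the frame of hook0 between -0.01 and 0.018 m) or (x of grip1 in the frame of hook1 between -0.03 and 0.075 m and y of grip1 in the frame of hook1 between -0.03 and 0.03 m and z of grip1 in the frame of hook1 between -0.01 and 0.018 m) or (x of grip1 in the frame of hook2 between -0.03 and 0.075 m and y of grip1 in the frame of hook2 between -0.03 and 0.03 m and z of grip1 in the frame of hook2 between -0.01 and 0.018 m)) and ((x of grip2 in the frame of hook0 between -0.03 and 0.075 m and y of grip2 in the frame of hook0 between -0.03 and 0.03 m and z of grip2 in the frame of hook0 between -0.01 and 0.018 m) or (x of grip2 in the frame of hook1 between -0.03 and 0.075 m and y of grip2 in the frame of hook1 between -0.03 and 0.03 m and z of grip2 in the frame of hook1 between -0.01 and 0.018 m) or (x of grip2 in the frame of hook2 between -0.03 and 0.075 m and y of grip2 in the frame of hook2 between -0.03 and 0.03 m and z of grip2 in the frame of hook2 between -0.01 and 0.018 m)) and angle between each of gauge0, gauge1, gauge2's own z axis and vertical below 0.3 rad and linear speed of each of gauge0, gauge1, gauge2 below 0.1 m/s and angle between each of post0, post1's own z axis and vertical below 0.1 rad and linear speed of each of post0, post1 below 0.03 m/s and height (world z) of post0 between 0.044 and 0.058 m and height (world z) of post1 between 0.044 and 0.058 m and value of joint slide below 0.006 m); the robot touches nothing.
It fails at once if the bin is shifted by more than 30 mm (distance of pin_bin from where it was at the start of the episode above 0.03 m).
It fails at once if the bottle is shifted by more than 30 mm or knocked over (distance of bottle from where it was at the start of the episode above 0.03 m or angle between bottle's own z axis and vertical above 0.4 rad).
Of gauge0, gauge1, gauge2 only 2 to 3 are there at a start; the rules pass over those that are not, and their reading is None.
Of post0, post1 only 1 to 2 are there at a start; the rules pass over those that are not, and their reading is None.
At some moment in a run one of gauge0, gauge1, gauge2, post0, post1 may be knocked a few centimetres aside while the robot is not near it.
It also fails if it takes over 210 s, if anything falls off the work surface, if the arm or the gripper's body presses on something with over 40 N, if the wrist force passes 120 N, or if a joint passes its speed limit or range.

ROBOT

A 7-joint arm with a two-finger parallel gripper is mounted at the origin on the work surface. World frame = base frame: x ahead of the robot, y to its left, z up, the work surface at z = 0. Lengths are in m, angles in degrees, forces in N, time in s.
With the tool pointing down it reaches from about 0.425 to 0.875 m from the base axis. Payload 4.7 kg.
Tool frame: the origin (TCP) lies at the very end of the fingers, on their centre line; the grasp point (between the pads) lies 19 mm behind it; z points along the fingers, y is the line along which they close (so a half turn about z gives the same grasp; the last joint's range is limited). The gripper opens to 87 mm and grips with 3 to 60 N. Pads are 19 mm wide; open, the fingers measure 117 mm over their backs; the gripper's body (75 mm by 190 mm) begins 51 mm behind the grasp point.
Start: joints at [78.157, 18.392, -4.016, 83.108, 1.295, 78.541, -3.26], TCP at [0.142, -0.634, 0.223] pointing down, gripper open.
Joint ranges: [-163.93, 163.93], [-17.29, 119.83], [-79.2, 71.16], [3.27, 140.29], [-89.18, 269.18], [5.43, 117.66], [-154.24, 154.24]. Speed limits (degrees/s): [147.25, 147.25, 180, 180, 180, 180, 180].

INTERFACE

Orientations are given as [roll, pitch, yaw] about the fixed x, y, z axes, in that order (R = Rz(yaw) Ry(pitch) Rx(roll)).
In Python, from cell import get_obs, cams, ticket, finder gives the robot as it stands.
- The arm moves only by the shell command python3 -m creep 'ROWS' [FORCE]. ROWS is text: rows parted by semicolons, each of 5 numbers parted by spaces: the shift along the world's x, y, z in m, then the turn about the world's z in degrees, then the finger opening in m, from 0 to 0.087. A call has 1 to 8 rows; each row shifts and turns the commanded pose from where the row before left it; what a row does not reach is not made up. A row lasts 1/8 s, in which the tool goes at most 62.5 mm and 10.7 degrees, less where a joint would pass 70% of its speed; a pose out of reach is approached as far as the arm can. A call with a gripper value outside its range is refused whole. The fingers move at their own pace and stop on an object; FORCE is the grip in N (left out, the last holds). Time passes only in rows, so rows that do not move let the fingers close. It gives the time, the measured TCP pose, the force, the opening and the grip force at its end, in the units of the state.
- get_obs(): the state, without advancing time (a new reading comes with each control period).
- cams.read_camera(name): name is "side" or "top" or "wrist"; returns the picture (420x560x3 uint8, red, green, blue); there is no depth.
- cams.calibration(name): a dict with "fx", "fy", "cx", "cy" (pixels), "extrinsics" (4x4, takes a point from world to camera coordinates). Camera axes: x right, y down, z forward; pixel columns grow to the right and rows downward; lengths in m; the calibration is good to about 2 mm. A picture is of the moment at which its call begins: read the wrist's pose just before it. calibration takes no time and is no camera call; for the wrist camera it gives the pose at the moment of the call.
- ticket.sign_off(): hands the job in; it is judged then, once.
Trained networks look in the newest picture that a camera, given by its name, has taken for a name from the list of things; names that differ only in an ending like _2 or _b are one class to them, and where a whole thing is asked for, a point or a joint stands for the part that bears it (a point fixed in the world has none). Each returns a list of dicts, best first, with "p" (0 to 1); they miss things now and then, are a little off and sometimes report something else, mostly with a low value. They report only what shows in the picture. A call takes as long as a camera call. They do not tell look-alikes from the thing itself.
- finder.masks_of(name, camera): "mask" (420x560 bool, what is visible of it) and "xy" ([column, row] in pixels, amid what is visible of it).
- finder.tip_of(name, camera): "xy" ([column, row] in pixels: a listed point, or the origin of a listed thing).
The state is a dict: "time_s": time; "qpos": joint angles; "joint_velocities": joint speeds; "effort": joint torques, N m; "tool_pos": TCP position; "tool_rot": TCP orientation; "force": force on the tool from outside, world axes, zero at the start; "wrist_torque": the same for the moment, N m; "grip_width": finger opening in m; "grasp_force": force on a finger pad.
Only numpy, scipy, OpenCV 4.12 (cv2) and the standard library are available. Lean on these libraries where they do the work, as an engineer would, in place of code of your own. Each camera call takes 0.05 s, during which the arm holds its last target. There are 200 camera calls.

## Working session

There is one attempt and no reset: what is moved stays moved. The work goes in short steps, Python scripts to look and compute and a shell command to move; the robot and the scene stay as the last step left them, time stands still between calls to the robot, and variables do not carry over. Pictures are saved under pics/ and viewed, at most 14 in all, crops included, and the job is handed in when it is done.

```bash
ls; mkdir -p pics; cat > h.py <<'E'
import numpy as np, cv2
from cell import get_obs, cams, ticket, finder
def snap(c,name=None):
    im=cams.read_camera(c)
    if name: cv2.imwrite(f'pics/{name}.png',im[:,:,::-1])
    return im
def ray(c,xy,K=None):
    K=K or cams.calibration(c); E=np.array(K['extrinsics']); R,t=E[:3,:3],E[:3,3]
    d=R.T@np.array([(xy[0]-K['cx'])/K['fx'],(xy[1]-K['cy'])/K['fy'],1.]); return -R.T@t,d
def atz(c,xy,z,K=None):
    o,d=ray(c,xy,K); return o+d*(z-o[2])/d[2]
def proj(c,p,K=None):
    K=K or cams.calibration(c); E=np.array(K['extrinsics']); q=E[:3,:3]@np.array(p)+E[:3,3]
    return np.array([K['fx']*q[0]/q[2]+K['cx'],K['fy']*q[1]/q[2]+K['cy']])
E
python3 - <<'E'
from h import *
np.set_printoptions(precision=4,suppress=True)
a=snap('top','top0');
Z=dict(hook0=.252,hook1=.252,hook2=.252,grip0=.122,grip1=.122,grip2=.122,post0=.022,post1=.022,slide_handle=.078,pointer=.066,tab=.058,slide_base=0,rack=0,pin_bin=0,bottle=0)
for n,z in Z.items():
    for r in finder.tip_of(n,'top')[:4]: print(n,round(r['p'],2),np.round(r['xy'],1),atz('top',r['xy'],z))
b=snap('side','side0'); 
for n in ['grip0','grip1','grip2','post0','post1','slide_handle','tab','pointer','hook1']:
    for r in finder.tip_of(n,'side')[:4]: print('S',n,round(r['p'],2),np.round(r['xy'],1),atz('side',r['xy'],Z[n]))
for c in('top','side'): print(ray(c,(280,210)))
print(get_obs())
E
```

```text
pics
hook0 0.76 [ 94.2 205.3] [0.5182 0.3775 0.252 ]
hook0 0.76 [215.4 144.9] [0.6617 0.0934 0.252 ]
hook0 0.67 [151.2 176.1] [0.587  0.2452 0.252 ]
hook1 0.76 [ 94.2 205.3] [0.5182 0.3775 0.252 ]
hook1 0.76 [215.4 144.9] [0.6617 0.0934 0.252 ]
hook1 0.67 [151.2 176.1] [0.587  0.2452 0.252 ]
hook2 0.76 [ 94.2 205.3] [0.5182 0.3775 0.252 ]
hook2 0.76 [215.4 144.9] [0.6617 0.0934 0.252 ]
hook2 0.67 [151.2 176.1] [0.587  0.2452 0.252 ]
grip0 0.8 [443.5 288.1] [ 0.3194 -0.4699  0.122 ]
grip0 0.73 [283.3 115.8] [ 0.7786 -0.0726  0.122 ]
grip0 0.67 [289.  173.7] [ 0.6201 -0.0852  0.122 ]
grip0 0.61 [350.1 172.9] [ 0.6203 -0.245   0.122 ]
grip1 0.8 [443.5 288.1] [ 0.3194 -0.4699  0.122 ]
grip1 0.73 [283.3 115.8] [ 0.7786 -0.0726  0.122 ]
grip1 0.67 [289.  173.7] [ 0.6201 -0.0852  0.122 ]
grip1 0.61 [350.1 172.9] [ 0.6203 -0.245   0.122 ]
grip2 0.8 [443.5 288.1] [ 0.3194 -0.4699  0.122 ]
grip2 0.73 [283.3 115.8] [ 0.7786 -0.0726  0.122 ]
grip2 0.67 [289.  173.7] [ 0.6201 -0.0852  0.122 ]
grip2 0.61 [350.1 172.9] [ 0.6203 -0.245   0.122 ]
post0 0.76 [315.4 239.2] [ 0.4586 -0.1576  0.022 ]
pos
[... 1734 characters left out ...]
[0.5257 0.3872 0.252 ]
(array([ 0.2879, -0.0464,  1.5032]), array([ 0.1685, -0.01  , -0.9857]))
(array([0.2816, 0.5383, 0.9396]), array([ 0.242 , -0.5934, -0.7677]))
{'time_s': 1.3, 'qpos': array([78.1593, 18.3907, -4.0168, 83.1079,  1.2951, 78.5416, -3.2597]), 'joint_velocities': array([ 0.1384, -0.0443, -0.0944,  0.0076, -0.0533,  0.0864,  0.0097]), 'effort': array([ -0.0005, -49.1105,  -0.403 , -31.2767,  -0.0637,   0.0339,
         0.    ]), 'tool_pos': array([ 0.1423, -0.6342,  0.2226]), 'tool_rot': array([179.995 ,   0.0027,  12.6505]), 'force': array([-0.4081,  0.4447, -0.5987]), 'wrist_torque': array([-0.0597, -0.0066, -0.0219]), 'grasp_force': 0.0, 'grip_width': 0.08713101705125119}
```

```bash
python3 -c "
import cv2
a=cv2.imread('pics/top0.png');cv2.imwrite('pics/top0b.png',cv2.resize(a[90:330,60:480],None,fx=1.9,fy=1.9,interpolation=3))
a=cv2.imread('pics/side0.png');cv2.imwrite('pics/side0b.png',cv2.resize(a[110:400,120:480],None,fx=2,fy=2,interpolation=3))"
```

```text
(no output)
```

View pics/top0b.png

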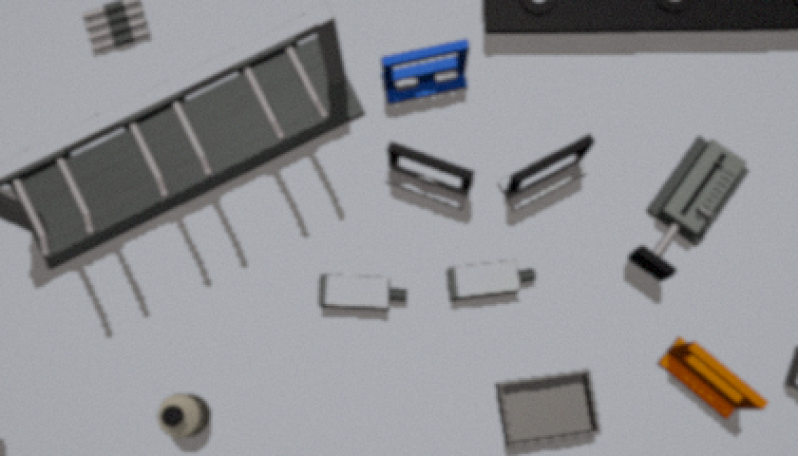

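View pics/side0b.png

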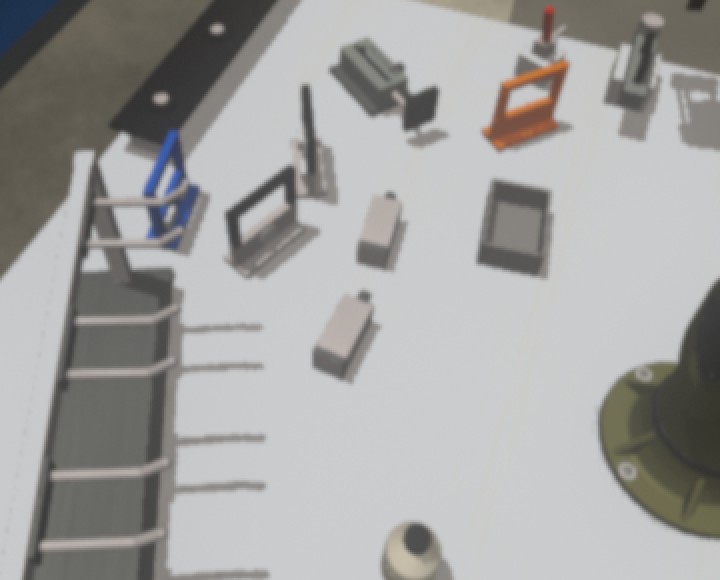

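Top view: the rack is on the left with three twin-prong hooks. Two black-handled gauges sit in the middle, around px (288,172) and (350,172). Two posts lie at (246,242) and (315,239), and the slide gauge is on the right with its handle at (402,231). The blue and orange gauges are look-alikes. The side view agrees. I'll do the slide first.

```bash
python3 -m creep '0.037 0.033 0.014 4.5 0.06;0.037 0.033 0.014 4.5 0.06;0.037 0.033 0.014 4.5 0.06;0.037 0.033 0.014 4.5 0.06;0.037 0.033 0.014 4.5 0.06;0.037 0.033 0.014 4.5 0.06;0.037 0.033 0.014 4.5 0.06;0.037 0.033 0.014 4.5 0.06'
python3 - <<'E'
from h import *
np.set_printoptions(precision=4,suppress=True)
K=cams.calibration('wrist'); a=snap('wrist','w1'); o=get_obs(); print(o['tool_pos'],o['tool_rot'],ray('wrist',(280,210),K))
for n,z in dict(slide_handle=.078,pointer=.066,tab=.058,slide_base=0).items():
    for r in finder.tip_of(n,'wrist')[:3]: print(n,round(r['p'],2),np.round(r['xy'],1),atz('wrist',r['xy'],z,K))
E
```

```text
time_s: 2.3
tool_pos: [0.4394, -0.3691, 0.3353]
tool_rot: [180.0, 0.0, 48.8]
force: [1.0, -0.2, 0.1]
grip_width: 0.0602
grasp_force: 0.0
[ 0.4463 -0.3622  0.3374] [179.7591  -0.3349  49.5601] (array([ 0.4822, -0.3213,  0.4978]), array([-0.1693, -0.1868, -0.9678]))
slide_handle 0.69 [321.6 159.8] [ 0.4826 -0.3892  0.078 ]
pointer 0.9 [474.  146.9] [ 0.624  -0.4952  0.066 ]
tab 0.75 [407.  145.8] [ 0.5683 -0.4457  0.058 ]
slide_base 0.83 [371.9 146.6] [ 0.544  -0.4323 -0.    ]
```

View pics/w1.png

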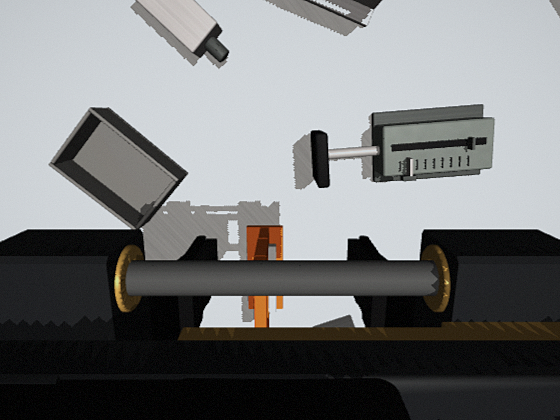

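The wrist view shows the black T-handle at (321,160), the pointer at (472,143) in the slot and the bright tab blade at (409,168). I'll move above the handle and recheck.

```bash
python3 -m creep '0.02 -0.01 -0.025 2 0.06;0.02 -0.01 -0.025 2 0.06;0 0 -0.025 0 0.06;0 0 -0.025 0 0.06;0 0 0 0 0.06;0 0 0 0 0.06;0 0 0 0 0.06'
python3 - <<'E'
from h import *
np.set_printoptions(precision=4,suppress=True)
K=cams.calibration('wrist'); a=snap('wrist','w2'); o=get_obs(); print(o['tool_pos'],o['tool_rot'])
for n,z in dict(slide_handle=.078,pointer=.066,tab=.058,slide_base=0).items():
    for r in finder.tip_of(n,'wrist')[:3]: print(n,round(r['p'],2),np.round(r['xy'],1),atz('wrist',r['xy'],z,K))
E
```

```text
time_s: 3.42
tool_pos: [0.4786, -0.391, 0.2361]
tool_rot: [179.9, 0.0, 52.6]
force: [-0.1, -0.1, -0.6]
grip_width: 0.0597
grasp_force: 0.0
[ 0.4786 -0.3908  0.2359] [179.8742   0.0153  52.6226]
slide_handle 0.85 [280.5 182.2] [ 0.482  -0.3864  0.078 ]
pointer 0.94 [476.3 182. ] [ 0.6219 -0.4959  0.066 ]
tab 0.84 [394.2 177.1] [ 0.5663 -0.4494  0.058 ]
```

View pics/w2.png

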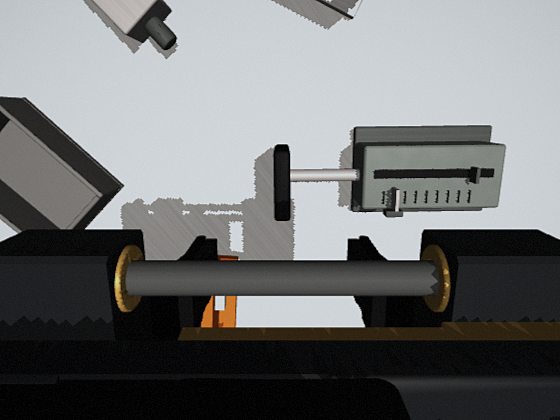

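```bash
python3 -m creep '0.003 0.0045 -0.04 0 0.06;0 0 -0.045 0 0.06;0 0 -0.045 0 0.06;0 0 -0.045 0 0.06;0 0 0 0 0.06;0 0 0 0 0;0 0 0 0 0;0 0 0 0 0' 25
python3 -m creep '0 0 0 0 0;0 0 0 0 0;-0.008 0.006 0 0 0;-0.0095 0.0075 0 0 0;-0.0095 0.0075 0 0 0;-0.0095 0.0075 0 0 0;0 0 0 0 0;0 0 0 0 0'
python3 - <<'E'
from h import *
np.set_printoptions(precision=4,suppress=True)
for c in('wrist','top'):
  K=cams.calibration(c); a=snap(c,'p1'+c)
  for n,z in dict(slide_handle=.078,pointer=.066,tab=.058).items():
    for r in finder.tip_of(n,c)[:2]: print(n,round(r['p'],2),np.round(r['xy'],1),atz(c,r['xy'],z,K))
E
```

```text
time_s: 4.68
tool_pos: [0.4823, -0.3865, 0.0615]
tool_rot: [179.8, 0.0, 52.6]
force: [0.9, -0.3, -0.3]
grip_width: 0.0377
grasp_force: 0.0
time_s: 5.68
tool_pos: [0.4461, -0.3593, 0.0599]
tool_rot: [179.7, 0.0, 52.7]
force: [6.3, -6.3, -5.7]
grip_width: 0.0138
grasp_force: 25.0
slide_handle 0.67 [282.3 271.6] [ 0.4467 -0.3599  0.078 ]
```

View pics/p1wrist.png

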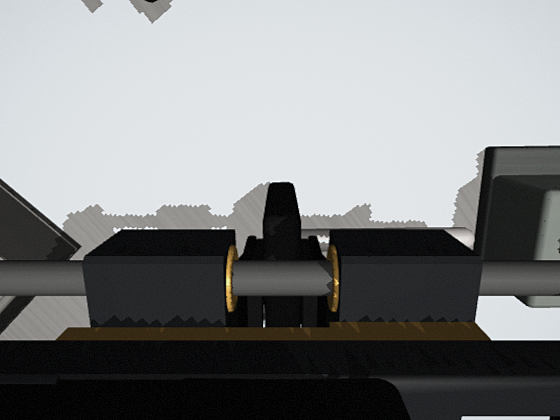

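```bash
python3 -c "
import cv2
a=cv2.imread('pics/w2.png');cv2.imwrite('pics/w2c.png',cv2.resize(a[150:225,370:500],None,fx=6,fy=6,interpolation=0))"
```

```text
(no output)
```

View pics/w2c.png

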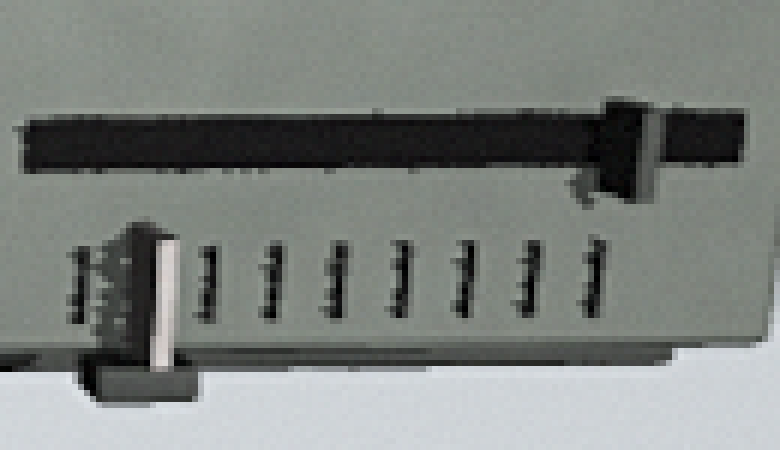

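```bash
cat > t.py <<'E'
from h import *
from scipy.spatial.transform import Rotation as Rn
# rebuild w2 calibration: camera rigid to tool
o=get_obs(); E=np.array(cams.calibration('wrist')['extrinsics']); K=cams.calibration('wrist')
def T(p,r):
    M=np.eye(4); M[:3,:3]=Rn.from_euler('xyz',r,degrees=True).as_matrix(); M[:3,3]=p; return M
H=E@T(o['tool_pos'],o['tool_rot'])
K['extrinsics']=H@np.linalg.inv(T([.4786,-.3908,.2359],[179.8742,.0153,52.6226]))
w=lambda xy,z: atz('wrist',xy,z,K)[:2]
a=w((374,173),.058);b=w((493,171.5),.058);u=(b-a)/np.linalg.norm(b-a);print('axis',np.degrees(np.arctan2(u[1],u[0])))
f=lambda xy,z:(w(xy,z)@u)*1000
p=[f((477.8,175),.070),f((477.8,175),.074),f((476.3,182),.066),f((471.4,175),.058)]
print('pointer',p,'tab base',f((394.1,201),.058),'net',f((394.2,177.1),.058),'top',[f((397.8,200),z) for z in(.068,.07,.072)])
print('ticks',f((383.3,197),.058),f((404.8,196.8),.058),f((469.2,196.5),.058))
print('handle',f((280.5,182.2),.078), 'now tcp',o['tool_pos'][:2]@u*1000)
E
python3 t.py
```

```text
axis -36.6483221246121
pointer [np.float64(793.1550906058558), np.float64(791.0275418510467), np.float64(794.6547709432424), np.float64(793.6179833738539)] tab base 723.6405279844489 net 722.3658251108269 top [np.float64(723.8688702587399), np.float64(723.2309798754037), np.float64(722.5930894920675)]
ticks 713.2840040415649 733.4280675128143 793.7981260083807
handle 617.2452318568417 now tcp 572.5867438739994
```

```bash
python3 -m creep '-0.007 0.005 0 0 0;-0.007 0.005 0 0 0;-0.006 0.005 0 0 0;0 0 0 0 0;0 0 0 0 0;0 0 0 0 0;0 0 0 0 0'; python3 t.py | tail -1
python3 - <<'E'
from h import *
for c in('top','side'):
  snap(c,'p2'+c)
  for n,z in dict(slide_handle=.078,pointer=.066,tab=.058).items():
    for r in finder.tip_of(n,c)[:2]: print(c,n,round(r['p'],2),np.round(r['xy'],1),atz(c,r['xy'],z))
E
```

```text
time_s: 6.95
tool_pos: [0.427, -0.345, 0.0599]
tool_rot: [179.5, 0.0, 52.7]
force: [6.8, -9.7, -8.9]
grip_width: 0.0138
grasp_force: 25.1
handle 617.2258370713508 now tcp 548.5223001407791
top slide_handle 0.62 [216.7 148.9] [0.70237874 0.10922771 0.078     ]
top tab 0.72 [411.2 209.1] [ 0.53319645 -0.41579213  0.058     ]
top tab 0.42 [427.5 198.5] [ 0.5618286  -0.46151226  0.058     ]
side slide_handle 0.48 [342.8 175.1] [ 0.42698962 -0.33535303  0.078     ]
side tab 0.52 [312.3 146.3] [ 0.56693619 -0.44901674  0.058     ]
side tab 0.5 [196.2 279.6] [0.6681985  0.15613941 0.058     ]
```

```bash
python3 -m creep '-0.001 0.001 0 0 0;0 0 0 0 0;0 0 0 0 0;0 0 0 0 0;0 0 0 0 0;0 0 0 0 0;0 0 0 0 0;0 0 0 0 0'; python3 t.py | tail -1
python3 -c "
import cv2,numpy as np
a=cv2.imread('pics/p2side.png')[115:185,270:370];b=cv2.imread('pics/p2top.png')[180:250,370:470]
cv2.imwrite('pics/p2c.png',np.hstack([cv2.resize(i,(400,280),interpolation=3) for i in(a,b)]))"
```

```text
time_s: 8.35
tool_pos: [0.4259, -0.3443, 0.0599]
tool_rot: [179.5, 0.0, 52.6]
force: [8.5, -9.2, -9.4]
grip_width: 0.0136
grasp_force: 25.1
handle 617.2211233718366 now tcp 547.1912998995474
```

View pics/p2c.png

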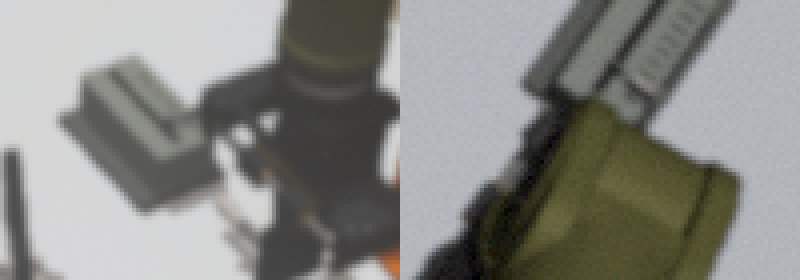

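The top crop shows the pointer level with the tab across the housing, and the hold is done. Now I'll return the slide and let go.

```bash
python3 -m creep '0.008 -0.006 0 0 0;0.012 -0.009 0 0 0;0.012 -0.009 0 0 0;0.012 -0.009 0 0 0;0.010 -0.0075 0 0 0;0 0 0 0 0;0 0 0 0 0.05;0 0 0 0 0.05'
python3 -m creep '0 0 0 0 0.05;0 0 0.05 0 0.05;0 0 0.06 0 0.05;0 0 0.06 0 0.05;0.01 0.025 0.045 0 0.05;0.01 0.025 0.035 0 0.05;0.01 0.025 0 0 0.05;0.01 0.025 0 0 0.05'
python3 - <<'E'
from h import *
np.set_printoptions(precision=4,suppress=True)
K=cams.calibration('wrist'); a=snap('wrist','w3'); o=get_obs(); print(o['tool_pos'],o['tool_rot'],o['force'])
for n,z in dict(slide_handle=.078,pointer=.066,grip0=.122,post0=.022).items():
    for r in finder.tip_of(n,'wrist')[:4]: print(n,round(r['p'],2),np.round(r['xy'],1),atz('wrist',r['xy'],z,K))
E
```

```text
time_s: 9.35
tool_pos: [0.4774, -0.3826, 0.0599]
tool_rot: [180.0, 0.1, 52.6]
force: [1.4, -4.6, -0.2]
grip_width: 0.0268
grasp_force: 1.3
time_s: 10.35
tool_pos: [0.5178, -0.2794, 0.3097]
tool_rot: [-179.9, -0.0, 52.7]
force: [0.0, 0.1, -1.1]
grip_width: 0.0499
grasp_force: 0.0
[ 0.5197 -0.2744  0.3097] [-179.8521   -0.1984   53.0717] [ 0.9892  2.6454 -0.8612]
slide_handle 0.93 [315.5 270.1] [ 0.4826 -0.3896  0.078 ]
grip0 0.67 [348.9  82.7] [ 0.621  -0.2437  0.122 ]
post0 0.84 [181.1 111.5] [ 0.4642 -0.1552  0.022 ]
```

View pics/w3.png

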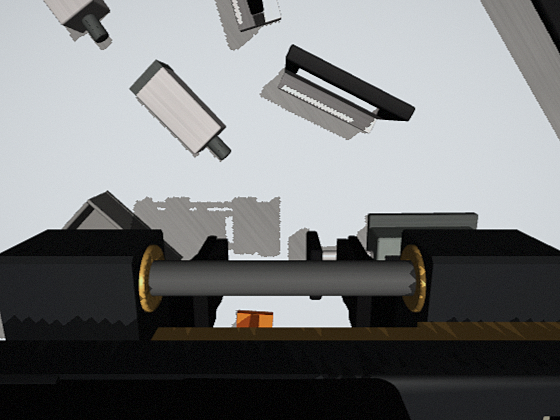

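Slide is home, with the handle back at its original spot. The gauge's bar runs from (298,55) to (405,110) px in this view. I'll get its yaw next.

```bash
cat >> h.py <<'E'
def bar(c,K,name='grip0',near=None):
    """grip bars: (centre, yaw) from tip and handle dark mask principal axis at z=.129"""
    tips=[(r['p'],r['xy']) for r in finder.tip_of(name,c)]; im=cams.read_camera(c).max(2) # same instant if still
    out=[]
    for m in finder.masks_of(name,c):
        dark=(m['mask']&(im<70)).astype(np.uint8)
        pts=np.argwhere(dark)[:,::-1].astype(np.float32)
        if len(pts)<60: continue
        W=np.array([atz(c,p,.122,K)[:2] for p in pts]); 
        (cx,cy),(w,h),a=cv2.minAreaRect((W*1000).astype(np.float32))
        v=np.linalg.svd(W-W.mean(0),full_matrices=False)[2][0]; v*=np.sign(v[1])
        out.append((round(m['p'],2),np.round(W.mean(0),4),'axis yaw',round(np.degrees(np.arctan2(-v[0],v[1])),1),'rect',round(cx),round(cy),round(w),round(h),round(a,1)))
    return [(round(p,2),np.round(xy,1),np.round(atz(c,xy,.122,K),4)) for p,xy in tips],out
E
python3 - <<'E'
from h import *
K=cams.calibration('wrist')
a=atz('wrist',(293,48),.129,K);b=atz('wrist',(413,110),.129,K);print(a,b,np.degrees(np.arctan2((a-b)[1],(a-b)[0]))-90)
print(bar('top',cams.calibration('top')))
E
```

```text
[ 0.59688326 -0.1942349   0.129     ] [ 0.65089253 -0.30024332  0.129     ] 26.99797472637337
([(0.96, array([353. , 171.8]), array([ 0.6231, -0.2527,  0.122 ])), (0.96, array([441. , 287.8]), array([ 0.3202, -0.4636,  0.122 ])), (0.88, array([288.9, 177.4]), array([ 0.6102, -0.0848,  0.122 ])), (0.82, array([284.8, 116.6]), array([ 0.7763, -0.0766,  0.122 ]))], [(0.88, array([ 0.6115, -0.2393]), 'axis yaw', np.float64(29.9), 'rect', 609, -240, 23, 140, 29.3), (0.87, array([ 0.7448, -0.0709]), 'axis yaw', np.float64(14.0), 'rect', 748, -73, 30, 118, 12.8), (0.77, array([ 0.61  , -0.0778]), 'axis yaw', np.float64(-22.0), 'rect', 606, -75, 120, 33, 69.1)])
```

```bash
python3 -m creep '0.015 0.004 0 9.3 0.05;0.015 0.004 0 9.3 0.05;0.015 0.004 0 9.3 0.05;0.015 0.004 0 9.3 0.05;0.015 0.004 0 9.3 0.05;0.015 0.004 -0.01 9.3 0.05;0.014 0.003 -0.03 9.2 0.05;0 0 0 0 0.05'
python3 -m creep '0 0 0 0 0.05;0 0 0 0 0.05;0 0 0 0 0.05'
python3 - <<'E'
from h import *
K=cams.calibration('wrist'); a=snap('wrist','w4'); o=get_obs(); print(o['tool_pos'],o['tool_rot'],o['qpos'])
print(bar('wrist',K))
E
```

```text
time_s: 11.75
tool_pos: [0.6206, -0.2548, 0.2663]
tool_rot: [-179.8, -0.3, 117.6]
force: [-0.5, -0.2, 1.3]
grip_width: 0.05
grasp_force: 0.0
time_s: 12.12
tool_pos: [0.6219, -0.2552, 0.2709]
tool_rot: [180.0, 0.1, 117.6]
force: [-0.6, -0.2, 0.1]
grip_width: 0.0499
grasp_force: 0.0
[ 0.62185535 -0.25504446  0.27061982] [1.79960311e+02 7.92450055e-02 1.17594981e+02] [ 45.54901459  23.84509562 -35.88826538  74.38801482  13.77936609
  85.94644307  38.67388587]
([(0.81, array([284.3, 177.5]), array([ 0.6179, -0.2446,  0.122 ]))], [(0.75, array([ 0.6201, -0.2428]), 'axis yaw', np.float64(27.4), 'rect', 624, -246, 18, 125, 27.0), (0.67, array([ 0.6038, -0.1208]), 'axis yaw', np.float64(-19.8), 'rect', 607, -120, 69, 34, 68.9), (0.63, array([ 0.7417, -0.0975]), 'axis yaw', np.float64(15.0), 'rect', 737, -92, 81, 112, 19.7)])
```

View pics/w4.png

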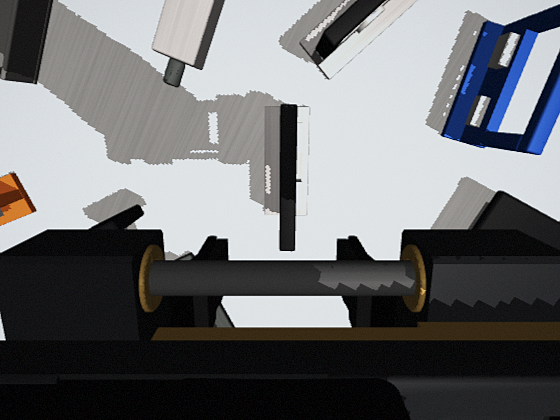

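The bar is at cols 281–297, centred on row 177, and already aligned with the jaws. Next: descend, grip, lift.

```bash
python3 -m creep '-0.001 0.01 -0.04 0 0.05;0 0 -0.05 0 0.05;0 0 -0.05 0 0.05;0 0 -0.027 0 0.05;0 0 0 0 0.05;0 0 0 0 0;0 0 0 0 0;0 0 0 0 0' 30
python3 -m creep '0 0 0 0 0;0 0 0 0 0;0 0 0.03 0 0;0 0 0.05 0 0;0 0 0.05 0 0;0 0 0.05 0 0;0 0 0.03 0 0;0 0 0 0 0'
```

```text
time_s: 13.32
tool_pos: [0.6216, -0.245, 0.104]
tool_rot: [179.9, 0.1, 117.6]
force: [0.1, -0.9, 0.1]
grip_width: 0.0274
grasp_force: 0.0
time_s: 14.32
tool_pos: [0.6218, -0.2447, 0.3146]
tool_rot: [179.8, 0.2, 117.7]
force: [-0.3, 0.2, -3.5]
grip_width: 0.0141
grasp_force: 30.0
```

```bash
python3 -m creep '-0.008 0.036 0.006 0 0;-0.008 0.036 0.006 0 0;-0.008 0.036 0.006 0 0;-0.008 0.036 0.006 0 0;-0.008 0.036 0.006 0 0;-0.008 0.036 0.006 0 0;-0.008 0.036 0.006 0 0;-0.008 0.036 0.006 0 0'
python3 -m creep '0 0 0 0 0;0 0 0 0 0;0 0 0 0 0'
python3 - <<'E'
from h import *
K=cams.calibration('wrist'); a=snap('wrist','w5'); o=get_obs(); print(o['tool_pos'],o['tool_rot'],o['force'],o['grip_width'])
for r in finder.tip_of('hook1','wrist'): print(round(r['p'],2),r['xy'],atz('wrist',r['xy'],.252,K))
E
```

```text
time_s: 15.32
tool_pos: [0.5556, 0.0439, 0.3579]
tool_rot: [-179.8, -0.1, 117.6]
force: [0.4, -0.4, -2.7]
grip_width: 0.0136
grasp_force: 30.0
time_s: 15.7
tool_pos: [0.5567, 0.0415, 0.3591]
tool_rot: [-179.9, -0.0, 117.5]
force: [-0.6, -0.3, -2.6]
grip_width: 0.0141
grasp_force: 30.0
[0.55681217 0.04173466 0.35945447] [-1.79916301e+02 -4.03009455e-02  1.17522467e+02] [-0.34745853  0.33295094 -2.73598018] 0.013414902644397502
0.82 [436.3, 199.1] [0.65635277 0.09622389 0.252     ]
0.69 [284.6, 206.7] [0.55925114 0.03897144 0.252     ]
```

View pics/w5.png

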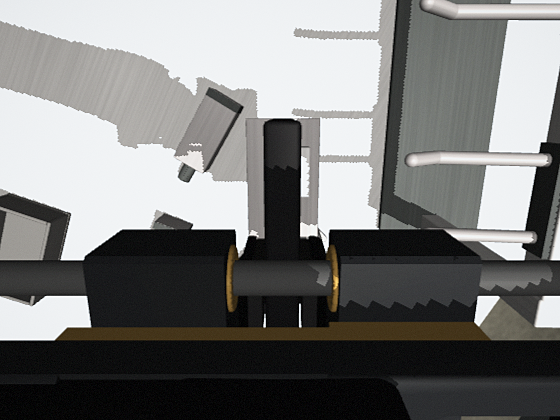

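Hook 2's prongs are at rows ~160 and ~238, with tips near col 413. The held gauge is upright ahead of it, so I'll thread this one onto hook 2.

```bash
python3 -m creep '-0.003 0.0065 -0.03 -2.3 0;0 0 -0.03 0 0;0 0 -0.031 0 0;0 0 0 0 0;0 0 0 0 0'
python3 -m creep '0.013 0.006 0 0 0;0.02 0.0095 0 0 0;0.02 0.0095 0 0 0;0.02 0.0095 0 0 0;0.02 0.0095 0 0 0;0.01 0.005 0 0 0;0 0 0 0 0;0 0 0 0 0'
python3 - <<'E'
from h import *
snap('side','s1'); a=snap('wrist','w6')
s=cv2.imread('pics/s1.png')[150:330,140:320]
cv2.imwrite('pics/c6.png',np.hstack([cv2.resize(s,(420,420),interpolation=3),a[:,180:,::-1]]))
E
```

```text
time_s: 16.42
tool_pos: [0.5545, 0.0495, 0.2708]
tool_rot: [179.9, 0.0, 115.3]
force: [0.3, -0.1, -2.2]
grip_width: 0.0134
grasp_force: 30.0
time_s: 17.42
tool_pos: [0.6566, 0.0985, 0.2698]
tool_rot: [-180.0, 0.0, 115.3]
force: [0.1, -1.0, -2.8]
grip_width: 0.0139
grasp_force: 30.0
```

View pics/c6.png

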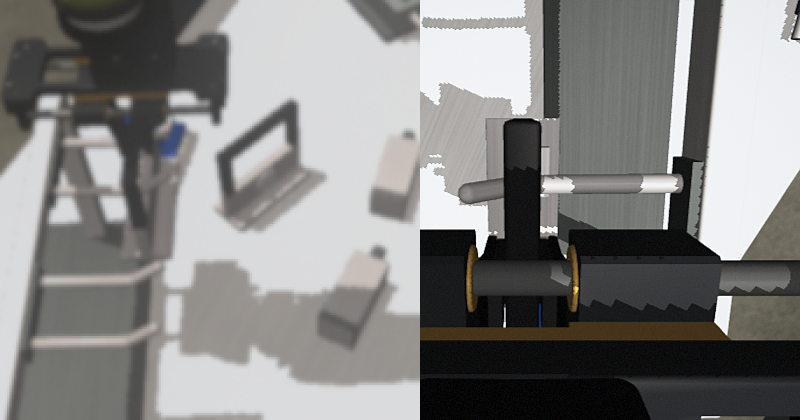

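The prong passes through the opening beneath the bar, with no contact force. I'll lower it.

```bash
python3 -m creep '0 0 -0.01 0 0;0 0 -0.01 0 0;0 0 -0.01 0 0;0 0 -0.005 0 0;0 0 0 0 0'
python3 -m creep '0 0 -0.002 0 0;0 0 0 0 0;0 0 0 0 0'
```

```text
time_s: 18.15
tool_pos: [0.6591, 0.0997, 0.2366]
tool_rot: [179.6, 0.1, 115.4]
force: [5.0, 0.7, 3.3]
grip_width: 0.0138
grasp_force: 30.0
time_s: 18.52
tool_pos: [0.6594, 0.0998, 0.236]
tool_rot: [179.5, 0.1, 115.4]
force: [4.4, 1.0, 9.3]
grip_width: 0.0136
grasp_force: 30.0
```

```bash
python3 -m creep '0 0 0 0 0.02;0 0 0 0 0.03;0 0 0 0 0.04;0 0 0 0 0.04;0 0 0.02 0 0.04;0 0 0.04 0 0.04;0 0 0.05 0 0.04;0 0 0.03 0 0.04'
python3 - <<'E'
from h import *
snap('side','s2'); print(bar('side',cams.calibration('side'))[0])
s=cv2.imread('pics/s2.png')[110:390,120:420]
for r in finder.tip_of('grip0','side'): print(r['p'],r['xy'],atz('side',r['xy'],.252))
for r in finder.tip_of('hook0','side'): print('h',r['p'],r['xy'],atz('side',r['xy'],.252))
print(get_obs()['tool_pos'])
cv2.imwrite('pics/s2c.png',cv2.resize(s,None,fx=2,fy=2,interpolation=3))
E
```

```text
time_s: 19.52
tool_pos: [0.6571, 0.0992, 0.3771]
tool_rot: [179.7, 0.0, 115.4]
force: [-0.2, 0.8, 0.5]
grip_width: 0.0401
grasp_force: 0.0
[(0.9, array([249. , 210.8]), array([ 0.6164, -0.0578,  0.122 ])), (0.81, array([198.2, 191.4]), array([ 0.7813, -0.0663,  0.122 ])), (0.79, array([195.6, 217.4]), array([0.7392, 0.0193, 0.122 ])), (0.75, array([389.4, 149.7]), array([ 0.3168, -0.4568,  0.122 ])), (0.64, array([331.7, 162.7]), array([ 0.4662, -0.329 ,  0.122 ])), (0.4, array([310.7, 225.9]), array([ 0.4432, -0.0746,  0.122 ]))]
0.91 [196.6, 219.6] [0.66105408 0.10649609 0.252     ]
0.72 [200.4, 189.8] [0.69962083 0.02318236 0.252     ]
0.69 [249.4, 208.4] [0.56541473 0.03007731 0.252     ]
0.64 [328.4, 163.1] [ 0.44421262 -0.1863306   0.252     ]
0.61 [388.9, 148.0] [ 0.31388071 -0.30482726  0.252     ]
0.4 [195.4, 280.1] [0.58401616 0.24185847 0.252     ]
h 0.88 [185.0, 362.1] [0.51784989 0.38870673 0.252     ]
h 0.85 [197.3, 281.7] [0.57866191 0.2435174  0.252     ]
h 0.62 [202.3, 216.1] [0.6543099  0.09259594 0.252     ]
[0.65649276 0.09856711 0.3718346 ]
```

View pics/s2c.png

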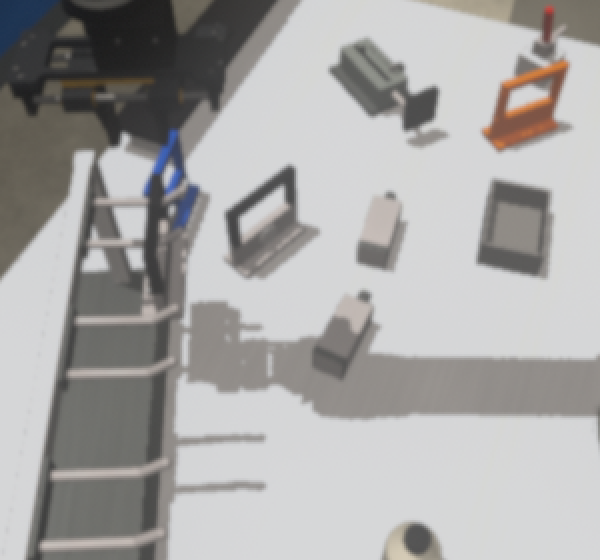

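Gauge is hanging on hook 2. Next is the other gauge.

```bash
python3 -m creep '-0.009 -0.036 0 -9 0.05;-0.009 -0.036 0 -9 0.05;-0.009 -0.036 0 -9 0.05;-0.009 -0.036 -0.03 -9 0.05;-0.008 -0.034 -0.03 -9 0.05;0 0 -0.04 0 0.05;0 0 0 0 0.05;0 0 0 0 0.05'
python3 -m creep '0 0 0 0 0.05;0 0 0 0 0.05'
python3 - <<'E'
from h import *
K=cams.calibration('wrist'); a=snap('wrist','w7'); o=get_obs(); print(o['tool_pos'],o['tool_rot'])
print(bar('wrist',K))
for r in finder.tip_of('post0','wrist'): print(round(r['p'],2),r['xy'],atz('wrist',r['xy'],.022,K))
E
```

```text
time_s: 20.82
tool_pos: [0.6133, -0.0785, 0.2736]
tool_rot: [180.0, -0.0, 70.4]
force: [-0.1, 1.3, 0.9]
grip_width: 0.0501
grasp_force: 0.0
time_s: 21.08
tool_pos: [0.6135, -0.0787, 0.2739]
tool_rot: [179.9, -0.0, 70.4]
force: [0.3, -0.1, -0.5]
grip_width: 0.0501
grasp_force: 0.0
[ 0.61335298 -0.07883719  0.27364534] [ 1.79903445e+02 -1.42282559e-02  7.03886333e+01]
([(0.84, array([289.3, 188.6]), array([ 0.6206, -0.08  ,  0.122 ])), (0.57, array([463.5, 116.3]), array([ 0.7755, -0.0709,  0.122 ]))], [(0.89, array([ 0.7511, -0.0642]), 'axis yaw', np.float64(16.7), 'rect', 747, -74, 57, 127, 8.0), (0.82, array([ 0.6209, -0.0745]), 'axis yaw', np.float64(-21.0), 'rect', 620, -78, 126, 14, 68.8), (0.81, array([0.6737, 0.0488]), 'axis yaw', np.float64(60.0), 'rect', 676, 48, 16, 32, 70.5)])
0.69 [106.8, 126.1] [0.45189528 0.03250014 0.022     ]
0.68 [183.9, 274.0] [ 0.4623235  -0.15557471  0.022     ]
0.51 [290.3, 189.1] [ 0.61691391 -0.10040668  0.022     ]
```

```bash
python3 -m creep '0.007 -0.0005 -0.04 -1.2 0.05;0 0 -0.05 0 0.05;0 0 -0.05 0 0.05;0 0 -0.03 0 0.05;0 0 0 0 0.05;0 0 0 0 0;0 0 0 0 0;0 0 0 0 0' 30
python3 -m creep '0 0 0 0 0;0 0 0 0 0;0 0 0.03 0 0;0 0 0.05 0 0;0 0 0.05 0 0;0 0 0.06 0 0;0 0 0.06 0 0;0 0 0 0 0'
```

```text
time_s: 22.32
tool_pos: [0.6207, -0.0799, 0.1041]
tool_rot: [179.9, -0.0, 69.1]
force: [0.3, -0.2, -0.2]
grip_width: 0.0277
grasp_force: 0.0
time_s: 23.32
tool_pos: [0.6219, -0.0791, 0.3581]
tool_rot: [179.5, -0.1, 69.2]
force: [-0.6, -0.1, -3.0]
grip_width: 0.0133
grasp_force: 29.9
```

```bash
python3 -m creep '-0.033 0.01 0.005 9.2 0;-0.033 0.02 0 9.2 0;-0.033 0.025 0 9.2 0;-0.033 0.03 0 9.2 0;-0.002 0.045 0 9.2 0;-0.002 0.045 0 0 0;-0.002 0.045 0 0 0;0 0.045 0 0 0'
python3 -m creep '0 0 0 0 0;0 0 0 0 0;0 0 0 0 0'
python3 - <<'E'
from h import *
K=cams.calibration('wrist'); a=snap('wrist','w8'); o=get_obs(); print(o['tool_pos'],o['tool_rot'],o['force'],o['grip_width'])
for r in finder.tip_of('hook1','wrist'): print(round(r['p'],2),r['xy'],atz('wrist',r['xy'],.252,K))
for r in finder.tip_of('grip1','wrist'): print('g',round(r['p'],2),r['xy'],atz('wrist',r['xy'],o['tool_pos'][2]+.019,K))
E
```

```text
time_s: 24.32
tool_pos: [0.4809, 0.1861, 0.3559]
tool_rot: [-179.9, 0.0, 115.1]
force: [0.5, -0.2, -2.9]
grip_width: 0.0138
grasp_force: 30.0
time_s: 24.7
tool_pos: [0.482, 0.1836, 0.3568]
tool_rot: [-179.9, 0.0, 115.0]
force: [-0.0, -0.5, -2.3]
grip_width: 0.014
grasp_force: 30.0
[0.48208315 0.18371359 0.35706808] [-1.79951867e+02  2.11208088e-02  1.15006219e+02] [ 0.52408031 -0.22797548 -2.58256194] 0.013720829983778875
0.79 [444.4, 195.1] [0.5869004  0.23890435 0.252     ]
g 0.94 [280.9, 270.2] [0.48063662 0.18404177 0.37606808]
```

View pics/w8.png

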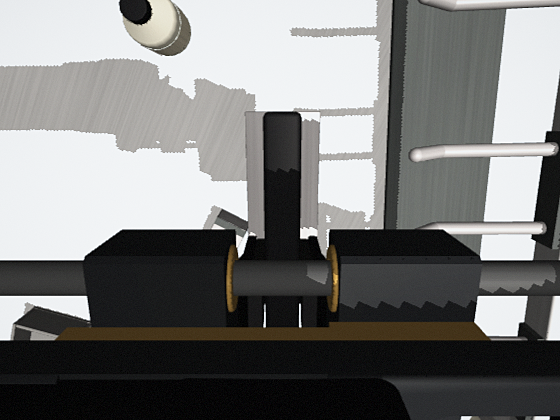

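Hook 1's prongs are at rows ~152 and ~229, with the gauge held in front. Same threading as before.

```bash
python3 -m creep '-0.002 0.005 -0.03 0 0;0 0 -0.03 0 0;0 0 -0.028 0 0;0 0 0 0 0;0 0 0 0 0'
python3 -m creep '0.0135 0.0065 0 0 0;0.021 0.0098 0 0 0;0.021 0.0098 0 0 0;0.021 0.0098 0 0 0;0.021 0.0098 0 0 0;0.01 0.005 0 0 0;0 0 0 0 0;0 0 0 0 0'
```

```text
time_s: 25.48
tool_pos: [0.4805, 0.1903, 0.2708]
tool_rot: [179.9, 0.0, 115.1]
force: [0.0, -0.4, -2.2]
grip_width: 0.0137
grasp_force: 30.0
time_s: 26.48
tool_pos: [0.5868, 0.2408, 0.27]
tool_rot: [180.0, 0.0, 115.2]
force: [0.1, -0.0, -2.6]
grip_width: 0.0133
grasp_force: 30.0
```

```bash
python3 -m creep '0 0 -0.01 0 0;0 0 -0.01 0 0;0 0 -0.01 0 0;0 0 -0.005 0 0;0 0 0 0 0;0 0 0 0 0'
python3 -m creep '0 0 0 0 0.02;0 0 0 0 0.03;0 0 0 0 0.04;0 0 0 0 0.04;0 0 0.02 0 0.04;0 0 0.04 0 0.04;0 0 0.05 0 0.04;0 0 0.03 0 0.04'
python3 - <<'E'
from h import *
snap('side','s3')
for r in finder.tip_of('grip0','side'): print(round(r['p'],2),r['xy'],atz('side',r['xy'],.255))
for r in finder.tip_of('post0','side'): print('p',round(r['p'],2),r['xy'],atz('side',r['xy'],.022))
E
```

```text
time_s: 27.22
tool_pos: [0.5892, 0.2416, 0.2359]
tool_rot: [179.7, 0.0, 115.1]
force: [4.7, 1.7, 3.8]
grip_width: 0.0135
grasp_force: 30.0
time_s: 28.22
tool_pos: [0.5874, 0.2416, 0.379]
tool_rot: [179.8, -0.0, 115.2]
force: [0.3, 0.5, 0.1]
grip_width: 0.0397
grasp_force: 0.0
0.91 [191.2, 284.3] [0.58551801 0.25455675 0.255     ]
0.72 [388.0, 147.2] [ 0.31664108 -0.30339438  0.255     ]
0.66 [199.4, 190.8] [0.69835071 0.02920988 0.255     ]
0.31 [292.7, 273.6] [0.40937147 0.15365236 0.255     ]
0.27 [171.4, 331.2] [0.56883626 0.35152348 0.255     ]
p 0.87 [290.9, 277.8] [0.4525952  0.03662952 0.022     ]
p 0.71 [311.3, 226.0] [ 0.46114817 -0.14991867  0.022     ]
```

```bash
python3 -m creep '-0.021 -0.04 0 -4.2 0.07;-0.021 -0.04 0 -4.2 0.07;-0.021 -0.04 0 -4.2 0.07;-0.021 -0.04 0 -4.2 0.07;-0.021 -0.04 -0.04 -4.2 0.07;-0.021 -0.04 -0.04 -4.2 0.07;0 0 -0.04 0 0.07;0 0 0 0 0.07' 20
python3 -m creep '0 0 0 0 0.07;0 0 0 0 0.07'
cat >> h.py <<'E'
def post(c,K,im):
    import collections
    for m in finder.masks_of('post0',c):
        pts=np.argwhere(m['mask'])[:,::-1].astype(np.float32)
        if len(pts)<100: continue
        W=np.array([atz(c,p,.04,K)[:2] for p in pts]); (cx,cy),(w,h),a=cv2.minAreaRect((W*1000).astype(np.float32))
        v=np.linalg.svd(W-W.mean(0),full_matrices=False)[2][0]; v*=-np.sign(v[1])
        print(round(m['p'],2),len(pts),'mean',np.round(W.mean(0),4),'pin dir',round(np.degrees(np.arctan2(v[1],v[0])),1),'rect',round(cx),round(cy),round(w),round(h),round(a,1))
    for r in finder.tip_of('post0',c): print('tip',round(r['p'],2),np.round(r['xy']),np.round(atz(c,r['xy'],.022,K),4))
E
python3 - <<'E'
from h import *
K=cams.calibration('wrist'); a=snap('wrist','w9'); o=get_obs(); print(o['tool_pos'],o['tool_rot'])
post('wrist',K,a)
a=snap('top','t9'); post('top',cams.calibration('top'),a)
E
```

```text
time_s: 29.38
tool_pos: [0.4587, 0.0006, 0.2519]
tool_rot: [-179.6, -0.0, 89.9]
force: [-0.3, 0.8, 0.8]
grip_width: 0.0701
grasp_force: 0.0
time_s: 29.62
tool_pos: [0.4625, 0.0017, 0.2563]
tool_rot: [179.8, 0.0, 90.0]
force: [0.6, 0.3, -0.5]
grip_width: 0.0702
grasp_force: 0.0
[0.46243258 0.00159374 0.25613457] [1.79858207e+02 7.35656747e-03 9.00263672e+01]
0.91 1207 mean [ 0.4655 -0.1499] pin dir -57.2 rect 463 -129 45 85 6.8
0.77 4850 mean [0.45   0.0309] pin dir -93.3 rect 449 23 124 46 86.0
tip 0.95 [283. 305.] [ 0.4643 -0.153   0.022 ]
tip 0.76 [272. 144.] [0.4529 0.0346 0.022 ]
0.97 675 mean [ 0.4631 -0.1558] pin dir -85.8 rect 463 -162 46 125 3.4
0.26 10030 mean [0.6767 0.3195] pin dir -61.9 rect 667 304 184 607 26.5
tip 0.79 [314. 239.] [ 0.458  -0.1549  0.022 ]
tip 0.45 [347. 306.] [ 0.2782 -0.2383  0.022 ]
```

```bash
python3 -m creep '-0.012 -0.002 -0.05 -4 0.07;0 0 -0.05 0 0.07;0 0 -0.05 0 0.07;0 0 -0.05 0 0.07;0 0 -0.04 0 0.07;0 0 -0.011 0 0.07;0 0 0 0 0.07;0 0 0 0 0.03' 10
python3 -m creep '0 0 0 0 0.03;0 0 0 0 0.03;0 0 0 0 0.03;0 0 0.02 0 0.03;0 0 0.03 0 0.03;0 0 0.03 0 0.03;0 0 0.02 0 0.03;0 0 0 0 0.03'
python3 - <<'E'
from h import *
a=snap('side','s4'); b=snap('wrist','w10'); o=get_obs(); print(o['tool_pos'],o['tool_rot'],o['force'],o['wrist_torque'])
cv2.imwrite('pics/c10.png',np.hstack([cv2.resize(a[150:350,180:380,::-1],(400,400),interpolation=3),cv2.resize(b[:,:,::-1],(400,400))]))
E
```

```text
time_s: 30.92
tool_pos: [0.4509, -0.0012, 0.0052]
tool_rot: [179.8, 0.0, 85.9]
force: [-0.3, 0.4, -0.3]
grip_width: 0.0654
grasp_force: 0.0
time_s: 31.92
tool_pos: [0.4501, -0.0013, 0.1044]
tool_rot: [179.8, 0.1, 85.9]
force: [-0.3, -0.8, -3.9]
grip_width: 0.0441
grasp_force: 10.0
[ 0.44850007 -0.00119717  0.10261249] [-1.79927567e+02  2.02336219e-02  8.59474277e+01] [-0.10855691  0.52407644 -3.80473294] [-0.12812651 -0.11423267 -0.01860662]
```

View pics/c10.png

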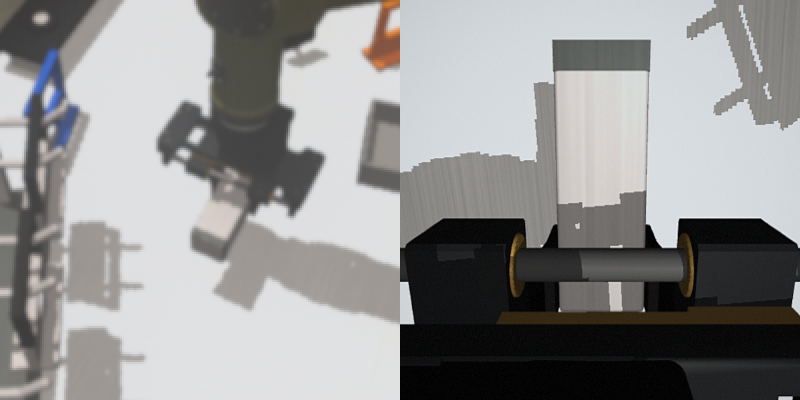

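The left half (side view) shows the post gripped and still level. The right half shows it from above, band end away, with no pivoting at 10 N. I'll ease the grip so gravity turns it, reading the wrist moment.

```bash
python3 -m creep '0 0 0 0 0.03;0 0 0 0 0.03;0 0 0 0 0.03;0 0 0 0 0.03' 7; cat > st.py <<'E'
from h import *
o=get_obs();print('torque',np.round(o['wrist_torque'],3))
K=cams.calibration('wrist');snap('wrist')
for m in finder.masks_of('post0','wrist')[:2]:
    r,c=np.nonzero(m['mask']);print(round(m['p'],2),'rows',r.min(),r.max(),'cols',c.min(),c.max())
E
python3 st.py; python3 -m creep '0 0 0 0 0.03;0 0 0 0 0.03;0 0 0 0 0.03;0 0 0 0 0.03' 5.5; python3 st.py
```

```text
time_s: 32.52
tool_pos: [0.4492, -0.0011, 0.1034]
tool_rot: [-180.0, 0.0, 85.9]
force: [-1.0, 1.0, -3.0]
grip_width: 0.0438
grasp_force: 7.0
torque [-0.101 -0.06  -0.007]
0.97 rows 160 327 cols 225 337
0.62 rows 321 327 cols 304 333
time_s: 33.12
tool_pos: [0.4494, -0.0011, 0.1036]
tool_rot: [180.0, 0.0, 86.0]
force: [-0.7, 0.1, -2.7]
grip_width: 0.044
grasp_force: 5.5
torque [-0.076 -0.079  0.025]
0.69 rows 161 326 cols 227 336
```

```bash
cat > ang.py <<'E'
from h import *
from scipy.spatial.transform import Rotation as Rn
K=cams.calibration('wrist');o=get_obs();R=Rn.from_euler('xyz',o['tool_rot'],degrees=True)
for th in range(0,121,10):
    t=np.radians(th); ax=np.array([np.cos(t),0,np.sin(t)]); n=np.array([np.sin(t),0,-np.cos(t)]) # tool frame: x toward base, z down
    P=[R.apply(np.array([0,s*.022,-.019])+ax*L+n*w)+o['tool_pos'] for L in(-.015,.085) for w in(-.022,.022) for s in(-1,1)]
    rr=[proj('wrist',p,K) for p in P]; print(th,'minrow',round(min(r[1] for r in rr)),'top cols',[round(r[0]) for r in sorted(rr,key=lambda r:r[1])[:2]])
E
python3 ang.py
```

```text
0 minrow 41 top cols [209, 354]
10 minrow 42 top cols [217, 346]
20 minrow 50 top cols [224, 340]
30 minrow 63 top cols [230, 334]
40 minrow 79 top cols [234, 329]
50 minrow 98 top cols [238, 326]
60 minrow 118 top cols [241, 323]
70 minrow 139 top cols [243, 320]
80 minrow 160 top cols [245, 319]
90 minrow 183 top cols [247, 317]
100 minrow 205 top cols [247, 316]
110 minrow 216 top cols [224, 339]
120 minrow 211 top cols [226, 338]
```

It swung to about 80°. Lowering it will square it on the bench, then I'll release.

```bash
python3 -m creep '0 0 -0.015 0 0.03;0 0 -0.015 0 0.03;0 0 -0.003 0 0.03;0 0 -0.002 0 0.03;0 0 -0.002 0 0.03;0 0 0 0 0.03;0 0 0 0 0.03'; python3 ang.py | sed -n '8,11p'; python3 st.py
```

```text
time_s: 34.1
tool_pos: [0.4498, -0.0002, 0.0668]
tool_rot: [180.0, -0.1, 86.0]
force: [-2.5, 1.9, 6.9]
grip_width: 0.0437
grasp_force: 5.5
70 minrow 139 top cols [243, 320]
80 minrow 161 top cols [245, 319]
90 minrow 183 top cols [247, 317]
100 minrow 205 top cols [247, 316]
torque [ 0.308  0.291 -0.03 ]
0.75 rows 164 327 cols 221 342
```

```bash
python3 -m creep '0 0.004 0.0005 0 0.03;0 0.004 0.0005 0 0.03;0 0.003 0 0 0.03;0 0 0 0 0.03;0 0 0 0 0.03'; python3 st.py;python3 ang.py | sed -n '8,11p'
```

```text
time_s: 34.83
tool_pos: [0.4492, 0.0099, 0.0674]
tool_rot: [-180.0, 0.0, 86.0]
force: [0.2, 1.5, -3.4]
grip_width: 0.0442
grasp_force: 5.5
torque [-0.108 -0.15   0.039]
0.96 rows 170 326 cols 221 341
70 minrow 139 top cols [243, 320]
80 minrow 160 top cols [245, 319]
90 minrow 183 top cols [247, 317]
100 minrow 205 top cols [247, 316]
```

```bash
python3 -m creep '0 0 -0.0015 0 0.03;0 0 0 0 0.03;0 0 0 0 0.048;0 0 0 0 0.055;0 0 0 0 0.065;0 0 0 0 0.07;0 0 0 0 0.07'; python3 st.py; python3 -m creep '0 0 0.03 0 0.07;0 0 0.05 0 0.07;0 0 0.06 0 0.07;0 0 0.05 0 0.07;0 0 0 0 0.07;0 0 0 0 0.07'
cat > chk.py <<'E'
from h import *
import sys
for c in sys.argv[1:]:
    K=cams.calibration(c); snap(c); print(c)
    for m in finder.masks_of('post0',c):
        r,cc=np.nonzero(m['mask']); 
        if len(r): print(' mask',round(m['p'],2),len(r),'rows',r.min(),r.max(),'cols',cc.min(),cc.max(),'xy@.05',np.round(atz(c,m['xy'],.05,K)[:2],3))
    for r in finder.tip_of('post0',c): print(' tip',round(r['p'],2),np.round(r['xy'],1),np.round(atz(c,r['xy'],.05,K)[:2],3),np.round(atz(c,r['xy'],.022,K)[:2],3))
E
python3 chk.py wrist side
```

```text
time_s: 35.8
tool_pos: [0.4494, 0.01, 0.0661]
tool_rot: [180.0, 0.0, 85.9]
force: [0.6, 0.7, -0.2]
grip_width: 0.0686
grasp_force: 0.0
torque [-0.079 -0.107 -0.027]
0.58 rows 168 324 cols 221 343
time_s: 36.65
tool_pos: [0.4489, 0.0099, 0.2554]
tool_rot: [-180.0, 0.0, 86.0]
force: [0.1, 0.7, -0.1]
grip_width: 0.0701
grasp_force: 0.0
wrist
 mask 0.85 2952 rows 144 203 cols 257 307 xy@.05 [0.452 0.015]
 mask 0.75 1243 rows 296 326 cols 283 327 xy@.05 [ 0.464 -0.139]
 tip 0.82 [281.5 172.7] [0.449 0.016] [0.448 0.012]
 tip 0.8 [304.5 308.6] [ 0.463 -0.135] [ 0.464 -0.151]
side
 mask 0.8 434 rows 210 244 cols 298 317 xy@.05 [ 0.466 -0.106]
 mask 0.56 630 rows 250 286 cols 283 304 xy@.05 [0.448 0.021]
 tip 0.87 [309.8 226.1] [ 0.46  -0.127] [ 0.465 -0.148]
 tip 0.82 [295.1 269.6] [0.446 0.025] [0.451 0.009]
 tip 0.24 [173.7 331.6] [0.649 0.294] [0.661 0.287]
```

```bash
cat >> h.py <<'E'
def box(c,K,x,y,yaw,th=0):
    """predicted pixel box of a post standing at x,y, tilted th deg"""
    from scipy.spatial.transform import Rotation as Rn
    R=Rn.from_euler('yz',[th,yaw],degrees=True); P=[[a,b,z] for a in(-.022,.022) for b in(-.022,.022) for z in(0,.1)]
    P+=[[.009*np.cos(t),.009*np.sin(t),.126] for t in np.arange(0,6.28,.3)]
    q=np.array([proj(c,R.apply(p)+[x,y,0],K) for p in P]); return 'rows',q[:,1].min().round(),q[:,1].max().round(),'cols',q[:,0].min().round(),q[:,0].max().round()
E
python3 - <<'E'
from h import *
for c in('wrist','side','top'):
    K=cams.calibration(c)
    for x,y in((.449,.012),(.45,.008)): print(c,*box(c,K,x,y,-4))
E
python3 chk.py top
```

```text
wrist rows 150.0 211.0 cols 256.0 308.0
wrist rows 154.0 216.0 cols 258.0 309.0
side rows 246.0 285.0 cols 285.0 308.0
side rows 244.0 283.0 cols 285.0 308.0
top rows 231.0 253.0 cols 244.0 262.0
top rows 231.0 252.0 cols 245.0 264.0
top
 mask 0.92 734 rows 226 247 cols 295 341 xy@.05 [ 0.465 -0.151]
 mask 0.38 9703 rows 92 229 cols 36 250 xy@.05 [0.672 0.337]
 tip 0.97 [316.  237.2] [ 0.461 -0.157] [ 0.464 -0.159]
```

Masks match an upright post. On to the second post.

```bash
python3 -m creep '0.003 -0.05 0 2 0.07;0.003 -0.05 0 2 0.07;0.004 -0.05 0 2 0.07;0.004 -0.05 0 2 0.07;0 0 0 0 0.07;0 0 0 0 0.07;0 0 0 0 0.07'
python3 - <<'E'
from h import *
K=cams.calibration('wrist'); a=snap('wrist','w11'); o=get_obs(); print(o['tool_pos'],o['tool_rot'])
post('wrist',K,a)
E
```

```text
time_s: 37.98
tool_pos: [0.4636, -0.1884, 0.2562]
tool_rot: [180.0, 0.0, 94.1]
force: [0.2, 0.8, -0.3]
grip_width: 0.0702
grasp_force: 0.0
[ 0.46360516 -0.18856011  0.25628127] [1.79985121e+02 2.17569315e-02 9.40880635e+01]
0.93 4793 mean [ 0.4659 -0.1544] pin dir -84.1 rect 467 -163 44 123 5.9
tip 0.85 [287. 140.] [ 0.4659 -0.1513  0.022 ]
```

```bash
python3 -m creep '0.006 0.0025 -0.05 1.9 0.07;0 0 -0.05 0 0.07;0 0 -0.05 0 0.07;0 0 -0.05 0 0.07;0 0 -0.04 0 0.07;0 0 -0.011 0 0.07;0 0 0 0 0.07;0 0 0 0 0.03' 10
python3 -m creep '0 0 0 0 0.03;0 0 0 0 0.03;0 0 0 0 0.03;0 0 0.02 0 0.03;0 0 0.03 0 0.03;0 0 0.03 0 0.03;0 0 0.02 0 0.03;0 0 0 0 0.03'
python3 -m creep '0 0 0 0 0.03;0 0 0 0 0.03;0 0 0 0 0.03;0 0 0 0 0.03' 7; python3 st.py
python3 -m creep '0 0 0 0 0.03;0 0 0 0 0.03;0 0 0 0 0.03;0 0 0 0 0.03' 5.5; python3 st.py
```

```text
time_s: 39.12
tool_pos: [0.471, -0.1881, 0.007]
tool_rot: [179.8, 0.1, 95.9]
force: [0.3, -0.3, -0.3]
grip_width: 0.0659
grasp_force: 0.0
time_s: 40.12
tool_pos: [0.4699, -0.1879, 0.1058]
tool_rot: [179.9, 0.1, 95.8]
force: [-0.4, -0.4, -4.6]
grip_width: 0.044
grasp_force: 10.0
time_s: 40.62
tool_pos: [0.4692, -0.1874, 0.1047]
tool_rot: [-180.0, -0.0, 95.9]
force: [1.0, 0.7, -3.5]
grip_width: 0.0443
grasp_force: 7.0
torque [-0.067 -0.175 -0.005]
0.82 rows 119 326 cols 224 339
time_s: 41.22
tool_pos: [0.4693, -0.1875, 0.1051]
tool_rot: [180.0, 0.0, 95.9]
force: [-0.1, 0.6, -4.3]
grip_width: 0.0441
grasp_force: 5.5
torque [-0.042 -0.136 -0.026]
0.7 rows 143 327 cols 225 337
```

```bash
python3 -m creep '0 0 0 0 0.03;0 0 0 0 0.03;0 0 0 0 0.03;0 0 0 0 0.03' 4.3; python3 st.py
```

```text
time_s: 41.82
tool_pos: [0.4693, -0.1875, 0.1051]
tool_rot: [180.0, 0.0, 95.9]
force: [0.6, -0.4, -3.7]
grip_width: 0.0445
grasp_force: 4.3
torque [-0.048 -0.099  0.012]
0.76 rows 143 327 cols 225 338
```

```bash
python3 -m creep '0 0.03 0.01 0 0.03;0 0.02 0 0 0.03;0 0.01 0 0 0.03;0 0.004 0 0 0.03;0 0 0 0 0.03;0 0 0 0 0.03;0 0 0 0 0.03' 5; python3 st.py
```

```text
time_s: 42.8
tool_pos: [0.4693, -0.1242, 0.115]
tool_rot: [-180.0, 0.0, 95.8]
force: [0.2, 0.9, -4.7]
grip_width: 0.0438
grasp_force: 5.0
torque [-0.01  -0.151  0.013]
0.94 rows 184 323 cols 228 335
0.6 rows 0 31 cols 231 308
```

That brought it to about 90°. Lower and release.

```bash
python3 -m creep '0 0 -0.02 0 0.03;0 0 -0.018 0 0.03;0 0 -0.005 0 0.03;0 0 -0.003 0 0.03;0 0 -0.002 0 0.03;0 0 0 0 0.03;0 0 0 0 0.03'; python3 st.py
python3 -m creep '0 0 -0.0005 0 0.03;0 0 0 0 0.048;0 0 0 0 0.055;0 0 0 0 0.065;0 0 0 0 0.07;0 0 0 0 0.07'; python3 -m creep '0 0 0.03 0 0.07;0 0 0.05 0 0.07;0 0 0.06 0 0.07;0 0 0.05 0 0.07;0 0 0 0 0.07;0 0 0 0 0.07'; python3 chk.py wrist side
python3 -c "
from h import *
for c in('wrist','side'): print(c,*box(c,cams.calibration(c),.469,-.124,6))"
```

```text
time_s: 43.78
tool_pos: [0.4696, -0.1241, 0.068]
tool_rot: [-180.0, 0.1, 95.8]
force: [-2.2, -0.3, 6.1]
grip_width: 0.044
grasp_force: 5.0
torque [-0.096  0.57   0.038]
0.92 rows 0 13 cols 235 307
0.91 rows 187 327 cols 223 341
time_s: 44.62
tool_pos: [0.4693, -0.1235, 0.0666]
tool_rot: [180.0, 0.0, 95.9]
force: [-0.2, -0.0, -0.8]
grip_width: 0.0686
grasp_force: 0.0
time_s: 45.38
tool_pos: [0.469, -0.1235, 0.256]
tool_rot: [-180.0, 0.0, 95.9]
force: [-0.4, -0.1, 1.1]
grip_width: 0.0702
grasp_force: 0.0
wrist
 mask 0.75 2955 rows 156 216 cols 257 307 xy@.05 [ 0.471 -0.131]
 mask 0.56 3060 rows 0 60 cols 245 306 xy@.05 [0.449 0.016]
 tip 0.66 [278.3  26.5] [0.451 0.016] [0.45  0.022]
side
 mask 0.96 541 rows 208 242 cols 297 315 xy@.05 [ 0.467 -0.121]
 mask 0.73 626 rows 250 286 cols 283 305 xy@.05 [0.447 0.01 ]
 mask 0.49 12358 rows 186 419 cols 115 212 xy@.05 [0.663 0.32 ]
 tip 0.95 [297.1 267.4] [0.444 0.016] [ 0.449 -0.   ]
 tip 0.83 [306.3 227.2] [ 0.467 -0.119] [ 0.473 -0.14 ]
 tip 0.42 [372.4 228.4] [ 0.291 -0.189] [ 0.292 -0.212]
wrist rows 153.0 214.0 cols 257.0 308.0
side rows 206.0 244.0 cols 296.0 317.0
```

Both stand. I'll retract and verify everything.

```bash
python3 -m creep '0 0 0.05 0 0.07;0 0 0.04 0 0.07;-0.01 -0.05 0 0 0.07;-0.02 -0.05 0 0 0.07;-0.03 -0.05 0 0 0.07;-0.03 -0.05 0 0 0.07;0 -0.03 0 0 0.07;0 0 0 0 0.07'; python3 chk.py top side
python3 - <<'E'
from h import *
Z=dict(grip0=.254,hook0=.252,slide_handle=.078,pin_bin=0,bottle=0)
for c in('top','side'):
    snap(c,'f'+c)
    for n,z in Z.items():
        for r in finder.tip_of(n,c)[:6]: print(c,n,round(r['p'],2),np.round(r['xy'],1),np.round(atz(c,r['xy'],z),3))
    for m in finder.masks_of('grip0',c): r,q=np.nonzero(m['mask']); print(c,'mask',round(m['p'],2),len(r),r.min(),r.max(),q.min(),q.max())
    K=cams.calibration(c)
    for n,(x,y) in dict(h2=(.6575,.0985),h1=(.588,.241)).items():
        u=np.array([-.426,.905])*.062;e=np.array([.905,.426])*.025
        P=[[*(np.array([x,y])+s*u),.261] for s in(-1,1)]+[[*(np.array([x,y])+s*u+t*e),.132] for s in(-1,1) for t in(-1,1)]
        q=np.array([proj(c,p,K) for p in P]);print(c,n,'pred rows',q[:,1].min().round(),q[:,1].max().round(),'cols',q[:,0].min().round(),q[:,0].max().round())
E
```

```text
time_s: 46.68
tool_pos: [0.3779, -0.3559, 0.3453]
tool_rot: [-179.9, -0.1, 95.6]
force: [-0.2, 0.5, 1.1]
grip_width: 0.0702
grasp_force: 0.0
top
 mask 0.66 343 rows 232 252 cols 243 260 xy@.05 [0.449 0.018]
 mask 0.64 363 rows 224 245 cols 296 314 xy@.05 [ 0.466 -0.133]
 tip 0.91 [252.2 245.3] [0.441 0.015] [0.444 0.016]
 tip 0.78 [306.  237.5] [ 0.46 -0.13] [ 0.464 -0.132]
side
 mask 0.9 548 rows 207 242 cols 297 315 xy@.05 [ 0.465 -0.128]
 mask 0.89 637 rows 250 286 cols 283 305 xy@.05 [0.453 0.025]
 mask 0.36 12311 rows 186 419 cols 114 212 xy@.05 [0.669 0.319]
 tip 0.87 [294.7 269.4] [0.447 0.025] [0.453 0.008]
 tip 0.69 [306.8 224.4] [ 0.47  -0.129] [ 0.476 -0.15 ]
top grip0 0.91 [156.2 175. ] [0.589 0.233 0.254]
top grip0 0.61 [284.6 113.8] [ 0.737 -0.073  0.254]
top grip0 0.56 [214.3 143.9] [0.664 0.096 0.254]
top hook0 0.85 [ 92.7 205.9] [0.517 0.381 0.252]
top hook0 0.81 [217.5 152.3] [0.643 0.088 0.252]
top slide_handle 0.53 [403.4 229.1] [ 0.476 -0.387  0.078]
top pin_bin 0.95 [345.6 304.1] [ 0.282 -0.237  0.   ]
top pin_bin 0.66 [402.1 230.3] [ 0.483 -0.402  0.   ]
top pi
[... 532 characters left out ...]
grip0 0.83 [388.9 148.4] [ 0.313 -0.301  0.254]
side grip0 0.7 [190.8 284.1] [0.587 0.254 0.254]
side hook0 0.95 [195.5 280.3] [0.584 0.242 0.252]
side hook0 0.88 [184.9 361.7] [0.518 0.388 0.252]
side hook0 0.74 [206.1 216.7] [0.645 0.091 0.252]
side hook0 0.51 [308.9 224.7] [0.422 0.021 0.252]
side slide_handle 0.88 [331.6 160.8] [ 0.479 -0.384  0.078]
side pin_bin 0.94 [372.2 229.9] [ 0.291 -0.224  0.   ]
side bottle 0.56 [322.  393.9] [ 0.283  0.274 -0.   ]
side mask 0.98 1569 254 335 185 211
side mask 0.95 541 175 223 192 219
side mask 0.79 938 197 269 191 212
side mask 0.69 850 142 184 362 402
side h2 pred rows 195.0 269.0 cols 195.0 218.0
side h1 pred rows 251.0 333.0 cols 188.0 216.0
```

```bash
python3 -c "
from cell import ticket; print(ticket.sign_off())"
```

```text
the job is handed in; nothing more can be done
None
```

The job is handed in at about 47 s of the 210 s, but the sign-off returned no verdict: the slide was drawn to the set tab, held for about a second and let back home; both black-handled gauges hang on hooks 1 and 2; both posts stand upright; and the bin and bottle show no visible shift.

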